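# Centre the valve on the parts scale

### The arm

A 6-joint arm with a two-finger parallel gripper is mounted at the origin on the work surface. World frame = base frame: x ahead of the robot, y to its left, z up, the work surface at z = 0. Lengths are in m, angles in rad, forces in N, time in s.
With the tool pointing down it reaches from about 0.35 to 0.775 m from the base axis. Payload 5.5 kg.
Tool frame: the origin (TCP) lies midway between the tips of the shut fingers; the grasp point (between the pads) lies 19 mm behind it (env.tcp_to_grasp is the distance from the TCP to the grasp point, in m); z points along the fingers, y is the direction in which the jaws open and shut (so a half turn about z gives the same grasp; the last joint's range is limited). The gripper opens to 85 mm and grips with 20 to 120 N. Pads are 22 mm wide; open, the fingers measure 114 mm over their backs; the gripper's body (76 mm by 85 mm) begins 54 mm behind the grasp point. The pads swing forward as they close: fully open they stand 13 mm farther back than shut.
Start: joints at [-1.424, 0.313, 0.046, 1.304, 0, 1.431], TCP at [0.163, -0.552, 0.192] pointing down, gripper open.
Joint ranges: [-2.76, 2.76], [-0.86, 1.69], [-1.03, 1.26], [-2.2, 2.34], [-1.47, 1.5], [-3.14, 3.14]. Speed limits (rad/s): [2.57, 2.57, 3.14, 3.14, 3.14, 3.14].

### API

Orientations are given as a unit quaternion [w, x, y, z].
In Python, from workcell import get_state, viewer, hand_in, finder, env gives the robot as it stands.
- The arm moves only by the tool arm_command, never from a script. Its argument "motion" is a list of rows, each an object of numbers: "x", "y", "z": the shift along the tool's x, y, z in mm; "rx", "ry", "rz": the turn, a rotation vector about the tool's x, y, z in degrees; "hand": the closure, from -1 (fully open) to 1 (shut). A call has 1 to 10 rows; each row is the pose to reach, as a shift and turn from the pose commanded when the call began, along the tool's axes at that moment; what a row does not reach only later rows make up. A row lasts 1/8 s, in which the tool goes at most 62.5 mm and 10.7 degrees, less where a joint would pass 70% of its speed; a pose out of reach is approached as far as the arm can. A call with a gripper value outside its range is refused whole. The fingers move at their own pace and stop on an object; "force" is the grip in N (left out, the last holds). Time passes only in rows, so rows that repeat a pose let the fingers close. It gives the time, the measured TCP pose, the force and the opening at its end, in the units of the state.
- get_state(): the state, without advancing time (a new reading comes with each control period).
- viewer.read_camera(name): name is "scene" or "top" or "wrist"; returns a dict with "image" (420x560x3 uint8, red, green, blue), "z_map" (420x560 float32, m along the optical axis (not along the pixel's ray), 0 where there is no reading), "intrinsics" (3x3 intrinsics, pixels), "k1" (the pictures are not rectified: a ray, as slopes to the right and down, at radius r is drawn at 1 + k1 r^2 times it, then the intrinsics apply), "rvec" (rotation vector, rad) and "tvec" (3), from world to camera coordinates, as OpenCV has them. Camera axes: x right, y down, z forward; pixel columns grow to the right and rows downward; lengths in m; the calibration is good to about 2 mm. A picture is of the moment at which its call begins.
- hand_in(): hands the job in, once; it reports no verdict.
Trained networks look in a picture, given as the dict that the camera call returned (one of the last four; its "shot" number tells which), for a name from the list of things; names that differ only in an ending like _2 or _b are one class to them, and where a whole thing is asked for, a point or a joint stands for the part that bears it (a point fixed in the world has none). Each returns a list of dicts, best first, with "score" (0 to 1); they miss things now and then, are a little off and sometimes report something else, mostly with a low value. They report only what shows in the picture. A call takes as long as a camera call. They do not tell look-alikes from the thing itself.
- finder.find_in(picture, query): "at" ([column, row] in pixels, amid what is visible of it).
- finder.masks_of(picture, query): "region" (420x560 bool, what is visible of it) and "at" ([column, row] in pixels, amid what is visible of it).
The state is a dict: "clock": time; "joint_pos": joint angles; "qvel": joint speeds; "tau": joint torques, N m; "tcp_pos": TCP position; "orientation": TCP orientation; "wrist_force": force on the tool from outside, world axes, zero at the start; "ft_torque": the same for the moment, N m; "finger_gap": finger opening in m.
Only numpy, scipy, OpenCV 4.12 (cv2) and the standard library are available. Lean on these libraries where they do the work, as an engineer would, in place of code of your own. Each camera call takes 0.05 s, during which the arm holds its last target.

### The job

The top-heavy brass valve stands off-centre on the small round pan of the parts scale. Nudge it with light pushes of the fingertips, low on its collar, until the collar lies wholly inside the ring line on the pan, standing upright and let go; then press the round key on the scale's front to record the weight, and leave the key released and the valve still centred. Do not squeeze the valve, lift it, tip it over or knock it off, do not press the key before the valve is centred, and leave the tee, the pipe nipple and the carton where they are.

Things in the scene. Friction and masses are not known exactly. Their poses are not given: they have to be found in the camera images.
- valve: loose brass valve, 56 mm tall, about 0.2 to 0.4 kg, round about its own z axis: a spigot foot 24 mm across and 6 mm high, on it a collar 38 mm across (6 to 16 mm above the pan), a neck 22 mm across (16 to 36 mm), a heavy head 32 mm across (36 to 56 mm). Pushed on the collar it slides (about 1 to 4 N); pushed at the neck or head it rocks and tips over. Origin: centre of the foot's underside, z up along its axis; yaw means nothing
- pan_center (a point): centre of the top face of the scale's round aluminium pan, 70 mm above the table; the pan is fixed, flat, rimless, 110 mm across, 8 mm thick. A thin dark ring line round this point, 54 mm inside and 58 mm outside diameter, marks the middle. z up; yaw means nothing
- scale: fixed grey bench scale, body 250 mm (x) by 210 mm (y), its top deck 34 mm above the table; origin on the table under the body's middle; its own -x side is the front, with a dark display on the deck and the key. The pan's centre is 50 mm from the origin along its +x, on a column 56 mm across. On the scale, only the pan and the valve stand higher than 62 mm above the table
- key_top (a point): centre of the top of the white round key (30 mm across, in a black housing) on the scale's front deck; pressed straight down
- key (a joint): travel of the key in m: 0 released, 0.006 fully down, where its spring pushes back with about 4 N; it counts as pressed from 0.004 and comes back by itself
- tee: loose white plastic tee fitting lying on the table, 76 mm by 56 mm, 36 mm high, a bystander; origin on the table under its middle
- nipple: loose steel pipe nipple standing on the table, 44 mm across, 45 mm high, a bystander; origin at the centre of its underside
- carton: small closed cardboard carton, 90 by 70 mm, 50 mm high, a bystander; origin at the centre of its underside
Mind the look-alikes: they are no part of the job. Several things have the shape of the valve; the one meant has the colours described above.

How it is judged:
On the way, in this order (a step that is already met when the one before it is completed fails the run):
1. the valve stands upright and still inside the ring line, not touched by the robot (horizontal distance between valve and pan_center below 0.008 m and angle between valve's own z axis and vertical below 0.05 rad and linear speed of valve below 0.01 m/s and contact force between each of the arm, the fingers and valve below 0.05 N), for 0.2 s.
2. the key is pressed down (value of joint key above 0.004 m), for 0.05 s.
At the end, for the whole second after the job is handed in: the valve stands upright (within 0.05 rad) and still on the pan, its axis within 8 mm of the pan's centre (collar inside the ring line); the key has been pressed after that and is released (under 2 mm); tee, nipple and carton within 15 mm of where they were (horizontal distance between valve and pan_center below 0.008 m and angle between valve's own z axis and vertical below 0.05 rad and z of valve in the frame of pan_center between -0.003 and 0.003 m and linear speed of valve below 0.01 m/s and value of joint key below 0.002 m and distance of each of tee, nipple, carton from where it was at the start of the episode below 0.015 m); the robot touches nothing.
It fails at once if the valve is tipped over or falls off the pan (angle between valve's own z axis and vertical above 0.5 rad or z of valve in the frame of pan_center below -0.01 m).
It fails at once if the valve is lifted off the pan (by more than 9 mm) (z of valve in the frame of pan_center above 0.009 m).
It fails at once if the valve is squeezed or struck hard (over 18 N) (contact force between the fingers and valve above 18 N).
It fails at once if the key is pressed while the valve is not centred (value of joint key above 0.003 m and horizontal distance between valve and pan_center above 0.008 m).
It fails at once if the tee, the nipple or the carton is moved (distance of any of tee, nipple, carton from where it was at the start of the episode above 0.015 m).
It also fails if it takes over 48 s, if anything falls off the work surface, if the arm or the gripper's body presses on something with over 40 N, if the wrist force passes 120 N, or if a joint passes its speed limit or range.

## Working session

There is one attempt and no reset: what is moved stays moved. The work goes in short steps, Python scripts to look and compute and a tool call to move; the robot and the scene stay as the last step left them, time stands still between calls to the robot, and variables do not carry over. Pictures are saved under pics/ and viewed, and the job is handed in when it is done.

Besides the shell and the picture viewer there is one more tool, called by a JSON object that holds its "fn" and its "kwargs", one argument or row to a line. arm_command: Moves the arm, as the interface text tells. Its arguments: {"type":"object","properties":{"motion":{"type":"array","items":{"type":"object","properties":{"x":{"type":"number"},"y":{"type":"number"},"z":{"type":"number"},"rx":{"type":"number"},"ry":{"type":"number"},"rz":{"type":"number"},"hand":{"type":"number"}}}},"force":{"type":"number"}},"required":["motion"]}

```bash
mkdir -p pics; ls
cat > h.py <<'E'
import numpy as np, cv2
from workcell import get_state, viewer, hand_in, finder, env
def save(p,n): cv2.imwrite('pics/'+n+'.png', cv2.cvtColor(p['image'],cv2.COLOR_RGB2BGR))
def RT(p):
    R,_=cv2.Rodrigues(np.array(p['rvec'],float)); return R,np.array(p['tvec'],float).reshape(3)
def ray(p,uv):
    K=np.array(p['intrinsics']);x=(uv[0]-K[0,2])/K[0,0];y=(uv[1]-K[1,2])/K[1,1]
    d=np.hypot(x,y);r=d
    for _ in range(30): r=d/(1+p['k1']*r*r)
    s=r/d if d>0 else 1
    return np.array([x*s,y*s,1.])
def at_depth(p,uv):
    z=p['z_map'][int(round(uv[1])),int(round(uv[0]))]
    R,t=RT(p); return R.T@(ray(p,uv)*z-t)
def at_z(p,uv,z):
    R,t=RT(p); c=-R.T@t; d=R.T@ray(p,uv); return c+d*(z-c[2])/d[2]
def proj(p,X):
    R,t=RT(p);c=R@np.asarray(X,float)+t;x=c[:2]/c[2];x=x*(1+p['k1']*(x@x));K=np.array(p['intrinsics'])
    return x*[K[0,0],K[1,1]]+[K[0,2],K[1,2]]
E
python3 - <<'E'
from h import *
for n in ['scene','top','wrist']:
    p=viewer.read_camera(n); save(p,n+'0')
    for q in ['valve','scale','key_top','tee','nipple','carton']:
        if n=='wrist' and q!='valve': continue
        for f in finder.find_in(p,q)[:4]: print(n,q,np.round(f['at']),round(f['score'],2),np.round(at_depth(p,f['at']),3))
print(get_state())
E
```

```text
pics
scene valve [364. 230.] 0.96 [0.735 0.137 0.04 ]
scene valve [298. 198.] 0.67 [0.613 0.074 0.116]
scene valve [344. 259.] 0.63 [0.74  0.034 0.046]
scene valve [226. 196.] 0.17 [0.439 0.065 0.054]
scene scale [265. 219.] 0.63 [0.54  0.067 0.031]
scene key_top [225. 193.] 0.57 [0.433 0.071 0.055]
scene tee [324. 166.] 0.66 [0.556 0.306 0.033]
scene nipple [219. 280.] 0.59 [ 0.568 -0.134  0.045]
scene carton [171. 245.] 0.61 [ 0.436 -0.112  0.05 ]
top valve [280. 144.] 0.9 [0.727 0.052 0.059]
top valve [262. 196.] 0.69 [0.596 0.09  0.131]
top valve [235. 152.] 0.63 [0.714 0.147 0.055]
top scale [251. 256.] 0.89 [0.498 0.121 0.032]
top key_top [274. 291.] 0.74 [0.423 0.077 0.054]
top tee [148. 236.] 0.64 [0.548 0.335 0.031]
top tee [355. 293.] 0.57 [ 0.411 -0.084  0.054]
top nipple [364. 222.] 0.55 [ 0.555 -0.114  0.047]
top carton [355. 298.] 0.89 [ 0.402 -0.083  0.049]
{'clock': 0.8, 'joint_pos': array([-1.42361000e+00,  3.13150743e-01,  4.61315728e-02,  1.30357061e+00,
       -8.46616241e-06,  1.43122721e+00]), 'qvel': array([ 0.00128302,  0.00249982,  0.00054562, -0.00062412, -0.00059277,
        0.00089396]), 'tau': array([ 6.22673251e-04, -4.80390716e+01,  2.98793596e+01, -6.88653699e-05,
       -2.43163714e-05,  8.34270509e-06]), 'tcp_pos': array([ 0.16265032, -0.55159597,  0.19226417]), 'orientation': array([ 1.03288629e-04,  9.89739005e-01,  1.42886985e-01, -3.83972487e-06]), 'wrist_force': array([-1.04249179,  0.30420939, -0.35618371]), 'ft_torque': array([-1.29730666e-05, -1.48778990e-02,  2.04088884e-02]), 'finger_gap': 0.0855649807976188}
```

Run:
```python
import cv2
a=cv2.imread('pics/scene0.png')[130:310,150:420];b=cv2.imread('pics/top0.png')[110:330,120:400]
cv2.imwrite('pics/s0c.png',cv2.resize(a,None,fx=2.9,fy=2.9,interpolation=cv2.INTER_CUBIC))
cv2.imwrite('pics/t0c.png',cv2.resize(b,None,fx=2.7,fy=2.7,interpolation=cv2.INTER_CUBIC))
```

```text
(no output)
```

View pics/s0c.png

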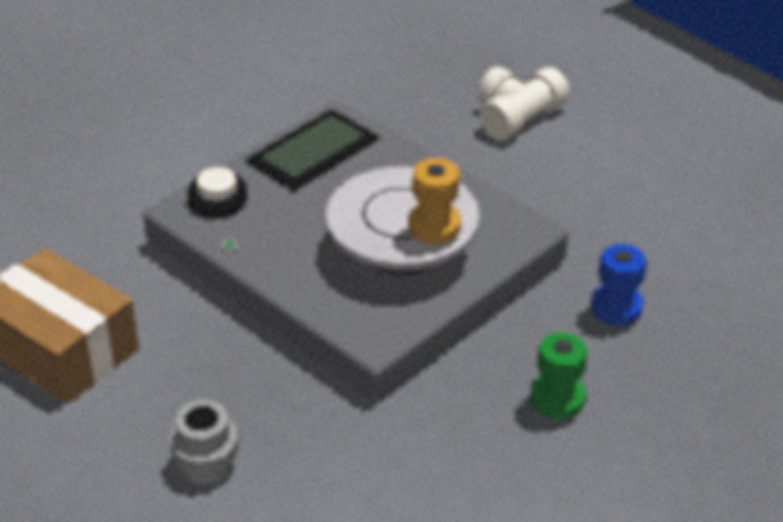

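View pics/t0c.png

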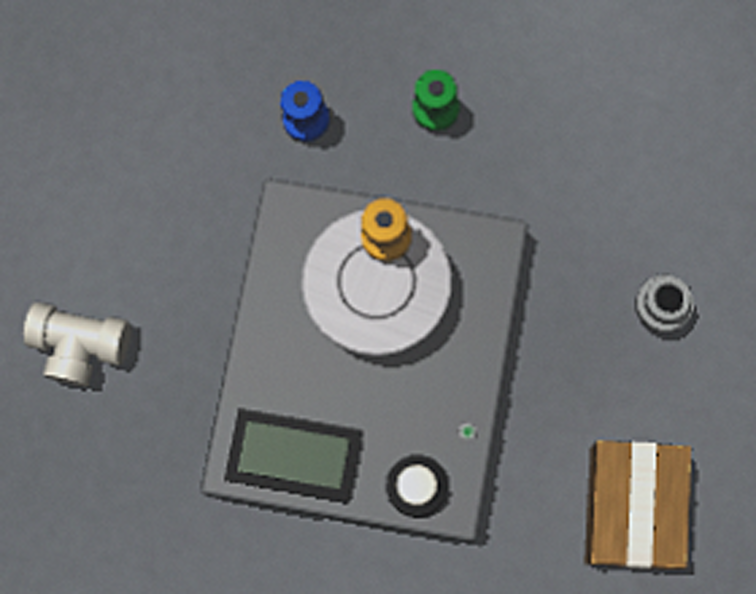

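```bash
cat >> h.py <<'E'
def cloud(p):
    h,w=p['z_map'].shape;K=np.array(p['intrinsics'])
    u,v=np.meshgrid(np.arange(w),np.arange(h));x=(u-K[0,2])/K[0,0];y=(v-K[1,2])/K[1,1]
    d=np.hypot(x,y);r=d.copy()
    for _ in range(30): r=d/(1+p['k1']*r*r)
    s=np.where(d>0,r/np.maximum(d,1e-9),1)
    z=p['z_map'];R,t=RT(p)
    P=np.stack([x*s*z,y*s*z,z],-1)-t
    P=P@R; P[z==0]=np.nan; return P
from scipy.optimize import least_squares
def model_fit(p,valve0,pan0,fit_pan=True):
    # edge-free fit: compare brass mask with projected silhouette centroid/extents
    pass
def brass(p):
    hsv=cv2.cvtColor(p['image'],cv2.COLOR_RGB2HSV)
    return ((hsv[...,0]>10)&(hsv[...,0]<28)&(hsv[...,1]>140)&(hsv[...,2]>60))
PROF=[(0,.012),(.006,.012),(.006,.019),(.016,.019),(.016,.011),(.036,.011),(.036,.016),(.056,.016)]
def sil(p,x,y,z0=.07,S=8,off=None):
    a=np.linspace(0,2*np.pi,40,endpoint=False);m=None
    h,w=p['z_map'].shape
    img=np.zeros((h,w),np.float32)
    c=proj(p,[x,y,z0+.03]);u0,v0=int(c[0])-40,int(c[1])-40
    big=np.zeros((80*S,80*S),np.uint8)
    for (za,zb,r) in [(0,.006,.012),(.006,.016,.019),(.016,.036,.011),(.036,.056,.016)]:
        pts=[proj(p,[x+r*np.cos(q),y+r*np.sin(q),z0+z]) for z in(za,zb) for q in a]
        pts=(np.array(pts)-[u0,v0]+.5)*S
        cv2.fillConvexPoly(big,cv2.convexHull(pts.astype(np.float32)).astype(np.int32),1)
    sm=cv2.resize(big.astype(np.float32),(80,80),interpolation=cv2.INTER_AREA)
    img[v0:v0+80,u0:u0+80]=sm; return img
def ringpts(p,x,y,r,z=.07):
    return np.array([proj(p,[x+r*np.cos(q),y+r*np.sin(q),z]) for q in np.linspace(0,2*np.pi,120,endpoint=False)])
def fit_valve(p,x0,y0,mask=None,z0=.07):
    from scipy.optimize import minimize
    if mask is None:
        mask=brass(p)
        c=proj(p,[x0,y0,z0+.03]);yy,xx=np.mgrid[:420,:560]
        mask=mask&(np.hypot(xx-c[0],yy-c[1])<35)
    f=lambda q: np.sum((sil(p,q[0],q[1],z0)-mask)**2)
    r=minimize(f,[x0,y0],method='Nelder-Mead',options=dict(initial_simplex=[[x0,y0],[x0+.006,y0],[x0,y0+.006]],xatol=1e-4,fatol=.1))
    return r.x,r.fun,mask.sum()
def fit_pan(p,x0,y0,z=.07,excl=None):
    # outer edge contrast + ring darkness
    from scipy.optimize import minimize
    g=cv2.GaussianBlur(cv2.cvtColor(p['image'],cv2.COLOR_RGB2GRAY).astype(np.float32),(0,0),.8)
    ex=cv2.dilate(brass(p).astype(np.uint8),np.ones((7,7))) if excl is None else excl
    def smp(r,x,y):
        m=ringpts(p,x,y,r,z).astype(np.float32)
        v=cv2.remap(g,m[:,0:1],m[:,1:2],cv2.INTER_LINEAR)[:,0]
        e=cv2.remap(ex.astype(np.float32),m[:,0:1],m[:,1:2],cv2.INTER_LINEAR)[:,0]
        return v,e<.3
    def f(q):
        a,ka=smp(.052,*q);b,kb=smp(.059,*q);k=ka&kb
        c,kc=smp(.028,*q);d,kd=smp(.033,*q);e,ke=smp(.023,*q);k2=kc&kd&ke
        return -(np.median(1)*0+(a-b)[k].mean()+1.5*((d+e)/2-c)[k2].mean())
    best=min(((f([x0+i*.004,y0+j*.004]),i,j) for i in range(-4,5) for j in range(-4,5)))
    x0+=best[1]*.004;y0+=best[2]*.004
    r=minimize(f,[x0,y0],method='Nelder-Mead',options=dict(initial_simplex=[[x0,y0],[x0+.004,y0],[x0,y0+.004]],xatol=1e-4,fatol=.05))
    return r.x,r.fun
E
python3 - <<'E'
from h import *
for n,(x,y) in [('top',(.57,.09)),('scene',(.59,.085))]:
    p=viewer.read_camera(n); P=cloud(p)
    near=(np.hypot(P[...,0]-.58,P[...,1]-.09)<.09)
    pan=near&(abs(P[...,2]-.07)<.006); hd=near&(P[...,2]>.118)
    key=(np.hypot(P[...,0]-.43,P[...,1]-.075)<.05)&(P[...,2]>.048)&(P[...,2]<.062)
    for nm,m in[('pan',pan),('head',hd),('key',key)]:
        q=P[m]; 
        if len(q)<5: print(nm,len(q)); continue
        hull=cv2.convexHull(q[:,:2].astype(np.float32)); c,r=cv2.minEnclosingCircle(hull)
        print(n,nm,len(q),'mean',q.mean(0).round(4),'minc',np.round(c,4),round(r,4),'zmed',np.median(q[:,2]).round(4))
    v=fit_valve(p,.6,.09);c=fit_pan(p,.57,.09)
    print(n,'valve',v,'pan',c,'diff',v[0]-c[0])
    im=cv2.resize(cv2.cvtColor(p['image'],cv2.COLOR_RGB2BGR),None,fx=6,fy=6,interpolation=cv2.INTER_CUBIC)
    for r in(.028,.055): cv2.polylines(im,[((ringpts(p,*c[0],r)+.5)*6).astype(np.int32)],True,(0,0,255),1)
    for r,z in((.019,.076),(.016,.126)): cv2.polylines(im,[((ringpts(p,*v[0],r,z)+.5)*6).astype(np.int32)],True,(255,0,0),1)
    o=((proj(p,[.58,.09,.09]))*6).astype(int); cv2.imwrite(f'pics/fit_{n}.png',im[o[1]-250:o[1]+250,o[0]-250:o[0]+250])
E
cd pics; python3 -c "
import cv2;cv2.imwrite('fit0.png',cv2.resize(cv2.hconcat([cv2.imread('fit_top.png'),cv2.imread('fit_scene.png')]),(800,400)))"
```

```text
top pan 2003 mean [0.5709 0.1001 0.0703] minc [0.577  0.0992] 0.0553 zmed 0.0703
top head 229 mean [0.6072 0.0906 0.1258] minc [0.608  0.0904] 0.0167 zmed 0.1261
top key 220 mean [0.4263 0.0755 0.0544] minc [0.4267 0.0754] 0.0222 zmed 0.0549
top valve (array([0.60871315, 0.09133382]), np.float64(94.153564453125), np.int64(262)) pan (array([0.57694703, 0.09989577]), np.float64(-173.90575408935547)) diff [ 0.03176612 -0.00856195]
scene pan 1073 mean [0.5745 0.0862 0.0694] minc [0.577  0.0965] 0.0565 zmed 0.0695
scene head 165 mean [0.6107 0.0851 0.1246] minc [0.6102 0.0882] 0.0173 zmed 0.1251
scene key 116 mean [0.4293 0.0714 0.0537] minc [0.4279 0.0752] 0.017 zmed 0.0545
scene valve (array([0.6077533 , 0.09232251]), np.float64(101.168212890625), np.int64(354)) pan (array([0.577941 , 0.0984109]), np.float64(-107.11990737915039)) diff [ 0.0298123  -0.00608839]
```

View pics/fit0.png

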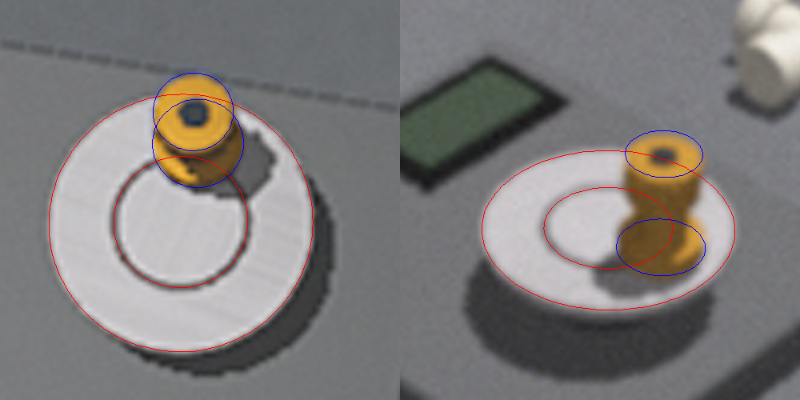

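The one meant is the brass/orange one on the pan (scene px 298,198; top px 262,196). The others of the same shape are the blue (364,230) and green (344,259) ones, on the table behind the scale. The enlarged crop confirms this: the fits put the valve at (0.608, 0.092) and the pan centre at (0.577, 0.099). I'll come in behind the valve at height with the fingers shut, with the tool's +x along the push direction.

{"fn": "arm_command", "kwargs": {
  "motion": [
    {"x": 657, "y": -462, "z": 0, "rz": -149, "hand": 1},
    {"x": 657, "y": -462, "z": 0, "rz": -149, "hand": 1},
    {"x": 657, "y": -462, "z": 0, "rz": -149, "hand": 1},
    {"x": 657, "y": -462, "z": 0, "rz": -149, "hand": 1},
    {"x": 657, "y": -462, "z": 0, "rz": -149, "hand": 1},
    {"x": 657, "y": -462, "z": 0, "rz": -149, "hand": 1},
    {"x": 657, "y": -462, "z": 0, "rz": -149, "hand": 1},
    {"x": 657, "y": -462, "z": 0, "rz": -149, "hand": 1},
    {"x": 657, "y": -462, "z": 0, "rz": -149, "hand": 1},
    {"x": 657, "y": -462, "z": 0, "rz": -149, "hand": 1}
  ],
  "force": 20
}}

```text
invalid input at $.motion[0]: expected keys x, y, z, rx, ry, rz, hand
```

```bash
cat >> h.py <<'E'
from scipy.spatial.transform import Rotation as Rn
def toolR():
    s=get_state();q=s['orientation'];return s,Rn.from_quat([q[1],q[2],q[3],q[0]])
def plan(target,yaw=None):
    s,R=toolR();d=R.inv().apply(np.array(target)-s['tcp_pos'])*1000
    X=R.apply([1,0,0]);y0=np.arctan2(X[1],X[0])
    print('t',s['clock'],'tcp',s['tcp_pos'].round(4),'yaw',round(y0,3),'tilt',R.apply([0,0,1]).round(3),'gap',s['finger_gap'],'F',s['wrist_force'].round(2),'q',s['joint_pos'].round(2))
    print('shift',d.round(1))
    if yaw is not None:
        c,sn=np.cos(yaw),np.sin(yaw)
        Rt=Rn.from_matrix(np.array([[c,sn,0],[sn,-c,0],[0,0,-1]]).T if 0 else np.column_stack([[c,sn,0],[sn,-c,0],[0,0,-1]]))
        print('rotvec deg',np.degrees((R.inv()*Rt).as_rotvec()).round(1))
E
python3 -c "
from h import *
plan([.662,.077,.192],2.885)"
```

```text
t 0.9 tcp [ 0.1627 -0.5516  0.1922] yaw 0.287 tilt [ 0. -0. -1.] gap 0.08533433595595874 F [ 0.32  0.01 -0.06] q [-1.42  0.31  0.05  1.3  -0.    1.43]
shift [ 6.568e+02 -4.616e+02  2.000e-01]
rotvec deg [   0.     0.  -148.9]
```

{"fn": "arm_command", "kwargs": {
  "motion": [
    {"x": 657, "y": -462, "z": 0, "rx": 0, "ry": 0, "rz": -149, "hand": 1},
    {"x": 657, "y": -462, "z": 0, "rx": 0, "ry": 0, "rz": -149, "hand": 1},
    {"x": 657, "y": -462, "z": 0, "rx": 0, "ry": 0, "rz": -149, "hand": 1},
    {"x": 657, "y": -462, "z": 0, "rx": 0, "ry": 0, "rz": -149, "hand": 1},
    {"x": 657, "y": -462, "z": 0, "rx": 0, "ry": 0, "rz": -149, "hand": 1},
    {"x": 657, "y": -462, "z": 0, "rx": 0, "ry": 0, "rz": -149, "hand": 1},
    {"x": 657, "y": -462, "z": 0, "rx": 0, "ry": 0, "rz": -149, "hand": 1},
    {"x": 657, "y": -462, "z": 0, "rx": 0, "ry": 0, "rz": -149, "hand": 1},
    {"x": 657, "y": -462, "z": 0, "rx": 0, "ry": 0, "rz": -149, "hand": 1},
    {"x": 657, "y": -462, "z": 0, "rx": 0, "ry": 0, "rz": -149, "hand": 1}
  ],
  "force": 20
}}

```text
clock: 2.15
tcp_pos: [0.5526, -0.0603, 0.1925]
orientation: [0.001, 0.468, 0.884, -0.0]
wrist_force: [0.6, -1.5, 0.0]
finger_gap: -0.0002
```

```bash
python3 -c "
from h import *
plan([.662,.077,.192],2.885)"
```

```text
t 2.15 tcp [ 0.5526 -0.0603  0.1925] yaw 2.168 tilt [ 0.001 -0.001 -1.   ] gap -0.00022803029167385819 F [ 0.64 -1.5   0.01] q [-0.25  0.27 -0.01  1.29 -0.    0.72]
shift [ 52.  167.7   0.5]
rotvec deg [  0.    0.1 -41.1]
```

{"fn": "arm_command", "kwargs": {
  "motion": [
    {"x": 52, "y": 168, "z": 0, "rx": 0, "ry": 0, "rz": -41, "hand": 1},
    {"x": 52, "y": 168, "z": 0, "rx": 0, "ry": 0, "rz": -41, "hand": 1},
    {"x": 52, "y": 168, "z": 0, "rx": 0, "ry": 0, "rz": -41, "hand": 1},
    {"x": 52, "y": 168, "z": 0, "rx": 0, "ry": 0, "rz": -41, "hand": 1},
    {"x": 52, "y": 168, "z": 0, "rx": 0, "ry": 0, "rz": -41, "hand": 1},
    {"x": 52, "y": 168, "z": 0, "rx": 0, "ry": 0, "rz": -41, "hand": 1}
  ]
}}

```text
clock: 2.9
tcp_pos: [0.6616, 0.0742, 0.1923]
orientation: [-0.0, 0.133, 0.991, -0.0]
wrist_force: [0.7, -0.4, -0.4]
finger_gap: 0.0
```

```bash
python3 - <<'E'
from h import *
plan([.662,.077,.078],2.885)
for n in ['scene','wrist']:
    p=viewer.read_camera(n); save(p,n+'1')
E
python3 -c "
import cv2
a=cv2.imread('pics/scene1.png');b=cv2.imread('pics/wrist1.png')
cv2.imwrite('pics/c1.png',cv2.resize(cv2.hconcat([a[80:320,120:440],b[::1,::1][0:420,0:560][::1]if 0 else cv2.resize(b,(320,240))]),None,fx=1.25,fy=1.25))"
```

```text
t 2.9 tcp [0.6616 0.0742 0.1923] yaw 2.874 tilt [-0. -0. -1.] gap 1.7591867968089873e-05 F [ 0.73 -0.39 -0.37] q [-0.01  0.5   0.32  1.4  -0.    0.26]
shift [  0.4   2.8 114.3]
rotvec deg [-0.  -0.  -0.6]
```

View pics/c1.png

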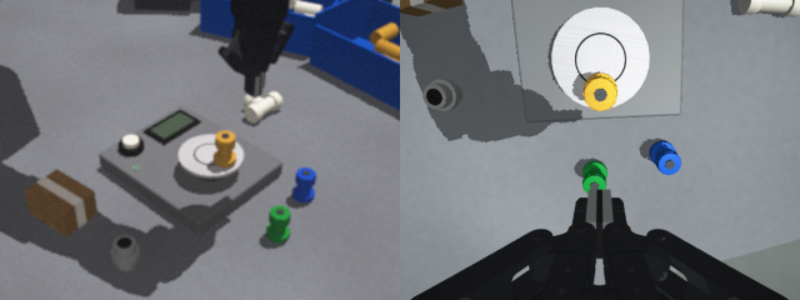

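{"fn": "arm_command", "kwargs": {
  "motion": [
    {"x": 0, "y": 3, "z": 60, "rx": 0, "ry": 0, "rz": -0.6, "hand": 1},
    {"x": 0, "y": 3, "z": 95, "rx": 0, "ry": 0, "rz": -0.6, "hand": 1},
    {"x": 0, "y": 3, "z": 95, "rx": 0, "ry": 0, "rz": -0.6, "hand": 1}
  ]
}}

```text
clock: 3.38
tcp_pos: [0.6597, 0.0769, 0.0942]
orientation: [-0.003, 0.127, 0.992, -0.0]
wrist_force: [0.4, 0.9, 0.5]
finger_gap: -0.0002
```

Run:
```python
from h import *
plan([.662,.077,.078],2.885)
s=get_state()
ims=[]
for n in ['scene','top','wrist']:
    p=viewer.read_camera(n); t=proj(p,s['tcp_pos']); print(n,t)
    im=cv2.resize(cv2.cvtColor(p['image'],cv2.COLOR_RGB2BGR),None,fx=3,fy=3)
    cv2.circle(im,tuple(int(i*3) for i in t),4,(0,0,255),1)
    c=proj(p,[.62,.09,.09])*3;c=np.clip(c,200,[1480,1060]).astype(int)
    ims.append(cv2.resize(im[c[1]-200:c[1]+200,c[0]-200:c[0]+200],(266,266)) if n!='wrist' else cv2.resize(im,(266,200))[:, :])
ims[2]=cv2.copyMakeBorder(ims[2],0,66,0,0,cv2.BORDER_CONSTANT)
cv2.imwrite('pics/c2.png',cv2.hconcat(ims))
```

```text
t 3.375 tcp [0.6597 0.0769 0.0942] yaw 2.886 tilt [-0.007 -0.    -1.   ] gap -0.00015725088793769326 F [0.37 0.89 0.46] q [-0.    0.53  0.14  1.18 -0.    0.25]
shift [-2.3  0.7 16.2]
rotvec deg [-0.1 -0.4  0.1]
scene [318.59563636 213.06138832]
top [268.56782941 169.62753913]
wrist [275.71253241 237.44577358]
```

View pics/c2.png

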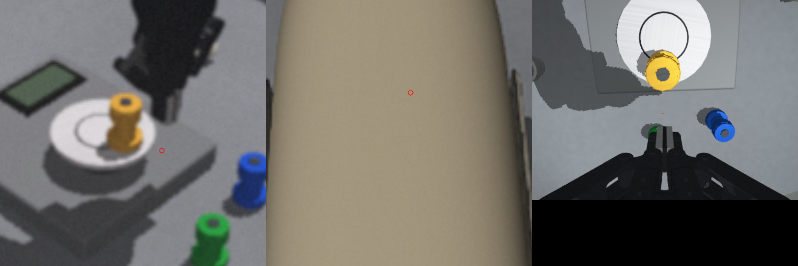

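Run:
```python
from h import *
s=get_state();ims=[]
for n in ['scene','wrist']:
    p=viewer.read_camera(n)
    im=cv2.resize(cv2.cvtColor(p['image'],cv2.COLOR_RGB2BGR),None,fx=4,fy=4,interpolation=cv2.INTER_CUBIC)
    for k,col in((0,(0,0,255)),(.01,(0,255,0)),(.02,(255,0,255)),(.03,(255,255,0))):
        t=proj(p,s['tcp_pos']+[0,0,k]); cv2.circle(im,tuple(int(i*4+2) for i in t),4,col,2)
    c=(proj(p,s['tcp_pos']+[0,0,.02])*4).astype(int)
    ims.append(im[c[1]-200:c[1]+200,c[0]-200:c[0]+200])
    if n=='wrist':
        P=cloud(p); 
        for r in range(220,300,8): print(r,P[r,265:290:6].round(3).tolist())
cv2.imwrite('pics/c3.png',cv2.hconcat(ims))
```

```text
220 [[0.683, 0.062, -0.0], [0.684, 0.066, 0.001], [0.685, 0.071, -0.001], [0.686, 0.076, 0.0], [0.688, 0.081, -0.001]]
228 [[0.689, 0.06, 0.0], [0.691, 0.065, 0.0], [0.693, 0.069, -0.001], [0.694, 0.074, -0.001], [0.694, 0.079, 0.0]]
236 [[0.697, 0.058, -0.0], [0.698, 0.063, -0.0], [0.7, 0.067, -0.001], [0.7, 0.072, -0.0], [0.701, 0.077, 0.001]]
244 [[0.704, 0.056, -0.001], [0.705, 0.061, -0.001], [0.706, 0.066, 0.001], [0.708, 0.071, -0.001], [0.708, 0.076, 0.001]]
252 [[0.711, 0.054, -0.001], [0.712, 0.059, -0.001], [0.713, 0.064, 0.001], [nan, nan, nan], [0.717, 0.074, -0.002]]
260 [[0.718, 0.052, -0.0], [0.72, 0.057, -0.002], [0.721, 0.062, -0.0], [0.722, 0.067, -0.0], [0.724, 0.072, -0.001]]
268 [[0.653, 0.075, 0.145], [0.653, 0.078, 0.147], [0.654, 0.08, 0.145], [0.655, 0.082, 0.145], [0.654, 0.085, 0.147]]
276 [[0.653, 0.075, 0.151], [0.653, 0.078, 0.154], [0.654, 0.08, 0.153], [0.655, 0.082, 0.152], [0.656, 0.084, 0.152]]
284 [[0.653, 0.075, 0.159], [0.653, 0.078, 0.159], [0.654, 0.08, 0.159], [0.654, 0.082, 0.159], [0.655, 0.084, 0.159]]
292 [[0.653, 0.075, 0.164], [0.653, 0.078, 0.165], [0.654, 0.08, 0.164], [0.655, 0.082, 0.164], [0.655, 0.084, 0.164]]
```

View pics/c3.png

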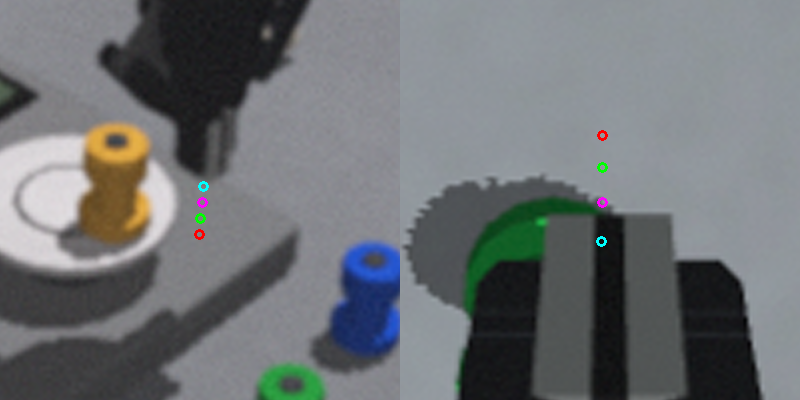

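Run:
```python
from h import *
print(env.tcp_to_grasp,[a for a in dir(env) if a[0]!='_'])
s,R=toolR();print(s['clock'],s['tcp_pos'])
for n in ['wrist','scene']:
    p=viewer.read_camera(n);P=cloud(p);save(p,n+'4')
    np.save(n+'4.npy',P)
    Q=R.inv().apply((P-s['tcp_pos']).reshape(-1,3))*1000;Q=Q.reshape(P.shape)
    m=(abs(Q[...,0])<40)&(abs(Q[...,1])<60)&(Q[...,2]<15)&(Q[...,2]>-150)
    q=Q[m];
    for z in range(-100,15,6):
        k=q[(q[:,2]>=z)&(q[:,2]<z+6)]
        if len(k)>3: print(n,z,len(k),'x',np.percentile(k[:,0],[3,97]).round(1),'y',np.percentile(k[:,1],[3,97]).round(1))
    near=(np.hypot(P[...,0]-.6,P[...,1]-.09)<.06); hd=near&(P[...,2]>.118)&(P[...,2]<.13)
    h=P[hd];print('head',h.mean(0).round(4))
    if n=='wrist':print(fit_pan(p,.577,.099),fit_valve(p,.608,.092))
    o=proj(p,s['tcp_pos'])
```

```text
0.0187 ['MotionError', 'tcp_to_grasp']
3.625 [0.66436162 0.07733886 0.09984614]
wrist -100 5880 x [-8.9 12. ] y [-36.   37.5]
wrist -94 3503 x [-8.7 13. ] y [-33.1  34.4]
wrist -88 2159 x [-7.1 13.2] y [-26.3  27.7]
wrist -82 824 x [-9.5 12.4] y [-16.   17.3]
wrist -76 576 x [-10.1  10.8] y [-7.7 10.3]
wrist -70 652 x [ 5.7 10.8] y [-11.8  13.4]
wrist -64 578 x [ 5.7 10.8] y [-12.   13.5]
wrist -58 500 x [ 5.7 10.8] y [-11.8  13.4]
wrist -52 435 x [ 5.9 10.8] y [-11.6  12.8]
wrist -46 134 x [ 6.1 10.9] y [-8.5  8.8]
wrist -28 4 x [39.1 39.9] y [-2.8 -1.5]
head [0.6093 0.0901 0.1257]
(array([0.57906409, 0.09854526]), np.float64(-316.92164611816406)) (array([0.60711651, 0.09084862]), np.float64(1816.48046875), np.int64(3062))
scene -100 72 x [-12.3  10.5] y [-39.6  34.8]
scene -94 100 x [-12.8   9. ] y [-34.1  31.2]
scene -88 54 x [-13.5   8.9] y [-31.3  26.8]
scene -82 22 x [-12.4   1.3] y [-15.3   8.3]
scene -76 23 x [-10.9  -2.2] y [-14.2   7.1]
scene -70 38 x [-10.4   5.3] y [-14.9   4.5]
scene -64 34 x [-11.1   6.8] y [-14.6   2.9]
scene -58 39 x [-10.8   5.3] y [-15.1  11.2]
scene -52 34 x [-11.5   5.1] y [-14.5  11.7]
scene -46 14 x [-10.5   3.4] y [-11.8   5.2]
scene -40 7 x [-8.2  4.2] y [-8.   1.3]
head [0.6107 0.0849 0.1247]
```

View pics/wrist4.png

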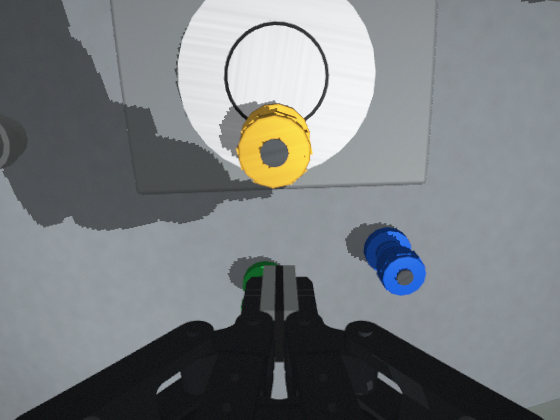

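{"fn": "arm_command", "kwargs": {
  "motion": [
    {"x": 0, "y": 0, "z": 35, "rx": 0, "ry": 0, "rz": 0, "hand": 1},
    {"x": 0, "y": 0, "z": 56, "rx": 0, "ry": 0, "rz": 0, "hand": 1},
    {"x": 0, "y": 0, "z": 56, "rx": 0, "ry": 0, "rz": 0, "hand": 1}
  ]
}}

```text
clock: 4.1
tcp_pos: [0.6614, 0.0776, 0.04]
orientation: [-0.001, 0.127, 0.992, -0.0]
wrist_force: [0.5, -0.1, 0.6]
finger_gap: 0.0001
```

```bash
cat >> h.py <<'E'
def tipscan(n,lo=-75,hi=15,st=5):
    p=viewer.read_camera(n);P=cloud(p);s,R=toolR()
    Q=(R.inv().apply((P-s['tcp_pos']).reshape(-1,3))*1000)
    m=(abs(Q[:,0])<16)&(abs(Q[:,1])<20)&(Q[:,2]<hi)&(Q[:,2]>lo);q=Q[m]
    for z in range(lo,hi,st):
        k=q[(q[:,2]>=z)&(q[:,2]<z+st)]
        if len(k)>1: print(n,z,len(k),'x',np.percentile(k[:,0],[3,97]).round(1),'y',np.percentile(k[:,1],[3,97]).round(1))
    return p,P
E
python3 - <<'E'
from h import *
plan([.662,.077,.036],2.885)
p,P=tipscan('wrist');save(p,'wrist5')
p,P=tipscan('scene');save(p,'scene5')
plan([.662,.077,.036],2.885)
a=cv2.imread('pics/scene5.png')[100:290,190:410]
cv2.imwrite('pics/scene5c.png',cv2.resize(a,None,fx=3.5,fy=3))
E
```

```text
t 4.1 tcp [0.6614 0.0776 0.04  ] yaw 2.888 tilt [-0.003 -0.    -1.   ] gap 0.00013591491412142894 F [ 0.51 -0.12  0.63] q [-0.    0.57  0.06  1.06 -0.    0.25]
shift [-0.7 -0.4  4. ]
rotvec deg [-0.  -0.2  0.2]
wrist -75 621 x [-9.1 11.7] y [-5.4  6.3]
wrist -70 508 x [ 6.6 11.7] y [-12.3  13.1]
wrist -65 522 x [ 6.6 11.7] y [-12.2  13.2]
wrist -60 439 x [ 6.6 11.7] y [-12.   13.2]
wrist -55 443 x [ 6.7 11.8] y [-12.3  13.2]
wrist -50 346 x [ 6.8 11.8] y [-11.7  12.5]
wrist -45 155 x [ 6.8 11.8] y [-8.6  9.5]
wrist -40 2 x [10.5 10.5] y [3.2 6.8]
scene -75 20 x [-10.4  -3.4] y [-15.6   5.5]
scene -70 21 x [-10.1   0.2] y [-15.4  12.5]
scene -65 31 x [-9.9  7.5] y [-15.7   5.8]
scene -60 25 x [-10.1   5.3] y [-14.7   6.4]
scene -55 27 x [-10.    7.1] y [-15.7   3.8]
scene -50 20 x [-9.8  6.8] y [-14.5   6.5]
scene -45 13 x [-9.7  4.7] y [-12.4   2.9]
scene -40 3 x [-7.8 -3.2] y [-7.9 -0.4]
scene 5 19 x [12.3 15.9] y [-17.6  12.3]
scene 10 24 x [12.2 15.7] y [-17.9  18.6]
t 4.2 tcp [0.6633 0.0776 0.0423] yaw 2.888 tilt [ 0.001 -0.    -1.   ] gap 6.987649474878528e-05 F [-0.78 -0.39 -0.06] q [-0.    0.56  0.06  1.06 -0.    0.25]
shift [ 1.2 -0.9  6.3]
rotvec deg [0.  0.1 0.2]
```

View pics/scene5c.png

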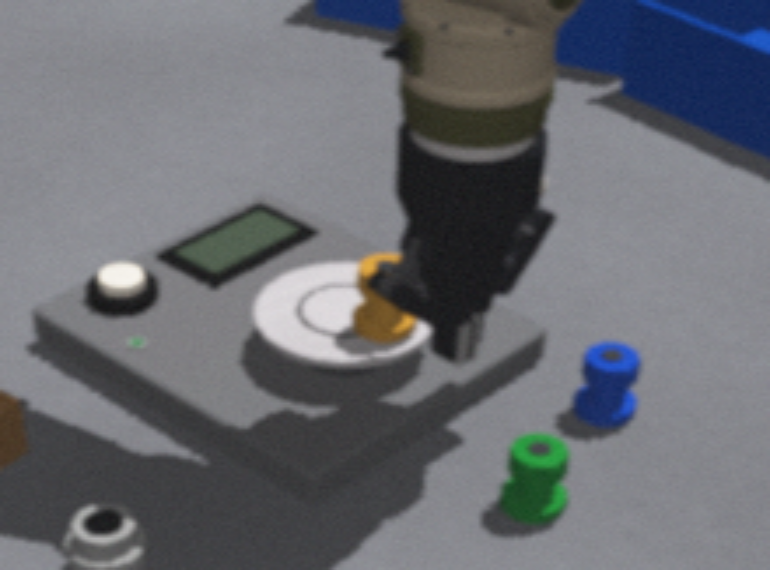

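Both cameras put the visible fingertips about 43 mm short of the reported TCP, so I'll position by the seen tips. They are now at z≈0.085. I'll lower them to about 0.079 and advance close to the collar.

{"fn": "arm_command", "kwargs": {
  "motion": [
    {"x": 0, "y": 0, "z": 3, "rx": 0, "ry": 0, "rz": 0, "hand": 1},
    {"x": 5, "y": 0, "z": 6, "rx": 0, "ry": 0, "rz": 0, "hand": 1},
    {"x": 12, "y": 0, "z": 6, "rx": 0, "ry": 0, "rz": 0, "hand": 1},
    {"x": 18, "y": 0, "z": 6, "rx": 0, "ry": 0, "rz": 0, "hand": 1},
    {"x": 20, "y": 0, "z": 6, "rx": 0, "ry": 0, "rz": 0, "hand": 1},
    {"x": 20, "y": 0, "z": 6, "rx": 0, "ry": 0, "rz": 0, "hand": 1}
  ]
}}

```text
clock: 4.95
tcp_pos: [0.6432, 0.0827, 0.0354]
orientation: [0.0, 0.126, 0.992, -0.0]
wrist_force: [-0.1, -0.3, 0.7]
finger_gap: 0.0
```

Run:
```python
from h import *
p=viewer.read_camera('scene');save(p,'scene6')
p,P=tipscan('wrist');save(p,'wrist6')
plan([.607,.091,.036],2.885)
a=cv2.resize(cv2.imread('pics/scene6.png')[130:250,220:380],(533,400));b=cv2.resize(cv2.imread('pics/wrist6.png')[0:400,140:400],(260,400))
cv2.imwrite('pics/c6.png',cv2.hconcat([a,b]))
```

```text
wrist -75 46 x [6.2 8.9] y [-12.7  14.2]
wrist -70 125 x [5.7 6.8] y [-12.4  14.1]
wrist -65 26 x [5.7 6.8] y [11.1 14.1]
t 5.05 tcp [0.6435 0.0826 0.0353] yaw 2.888 tilt [ 0. -0. -1.] gap -2.6138664754747992e-05 F [0.71 0.43 0.66] q [ 0.    0.54 -0.01  1.03 -0.    0.26]
shift [37.5 -1.  -0.7]
rotvec deg [-0.   0.   0.2]
```

View pics/c6.png

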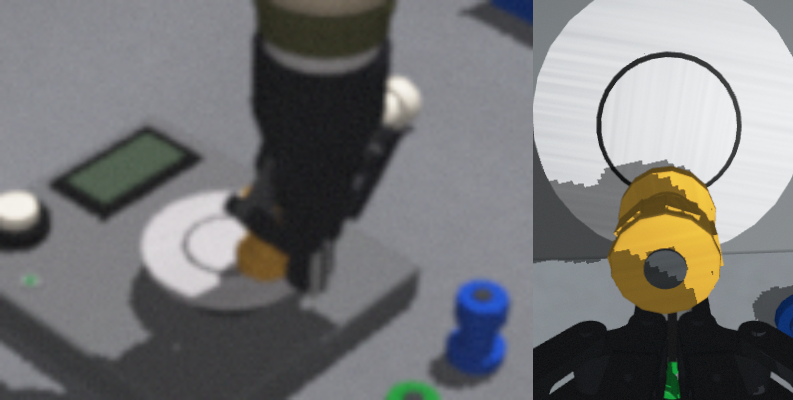

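{"fn": "arm_command", "kwargs": {
  "motion": [
    {"x": 3, "y": 0, "z": 0, "rx": 0, "ry": 0, "rz": 0, "hand": 1},
    {"x": 6, "y": 0, "z": 0, "rx": 0, "ry": 0, "rz": 0, "hand": 1},
    {"x": 8, "y": 0, "z": 0, "rx": 0, "ry": 0, "rz": 0, "hand": 1},
    {"x": 10, "y": 0, "z": 0, "rx": 0, "ry": 0, "rz": 0, "hand": 1},
    {"x": 12, "y": 0, "z": 0, "rx": 0, "ry": 0, "rz": 0, "hand": 1},
    {"x": 14, "y": 0, "z": 0, "rx": 0, "ry": 0, "rz": 0, "hand": 1},
    {"x": 16, "y": 0, "z": 0, "rx": 0, "ry": 0, "rz": 0, "hand": 1},
    {"x": 16, "y": 0, "z": 0, "rx": 0, "ry": 0, "rz": 0, "hand": 1}
  ]
}}

```text
clock: 6.05
tcp_pos: [0.6274, 0.0867, 0.0351]
orientation: [-0.0, 0.126, 0.992, -0.0]
wrist_force: [1.3, 0.1, -1.4]
finger_gap: 0.0001
```

```bash
cat >> h.py <<'E'
def look(k):
    p=viewer.read_camera('scene');save(p,f'scene{k}')
    w=viewer.read_camera('wrist');save(w,f'wrist{k}')
    P=cloud(w);m=(np.hypot(P[...,0]-.595,P[...,1]-.095)<.06)
    pm=m&(abs(P[...,2]-.07)<.003); print('pan z',np.nanmedian(P[pm][:,2]).round(4))
    h=P[m&(P[...,2]>.12)&(P[...,2]<.13)&brass(w)]
    if len(h): c,r=cv2.minEnclosingCircle(h[:,:2].astype(np.float32)); print('head',len(h),h.mean(0).round(4),np.round(c,4),round(r,4))
    print('pan',fit_pan(w,.577,.099))
    a=cv2.resize(cv2.imread(f'pics/scene{k}.png')[130:250,220:380],(533,400));b=cv2.resize(cv2.imread(f'pics/wrist{k}.png')[0:400,140:400],(260,400))
    cv2.imwrite(f'pics/c{k}.png',cv2.hconcat([a,b]))
E
python3 - <<'E'
from h import *
look(7)
plan([.607,.091,.036],2.885)
E
```

```text
pan z 0.0699
head 7786 [0.5962 0.0936 0.1253] [0.5998 0.0926] 0.0184
pan (array([0.57897038, 0.09861971]), np.float64(-330.9639434814453))
t 6.15 tcp [0.6275 0.0867 0.0351] yaw 2.888 tilt [-0.  0. -1.] gap 0.00010675431582330153 F [ 1.38 -0.3   0.2 ] q [ 0.01  0.51 -0.05  1.01  0.    0.26]
shift [20.9 -1.  -0.9]
rotvec deg [-0.  -0.   0.2]
```

View pics/c7.png

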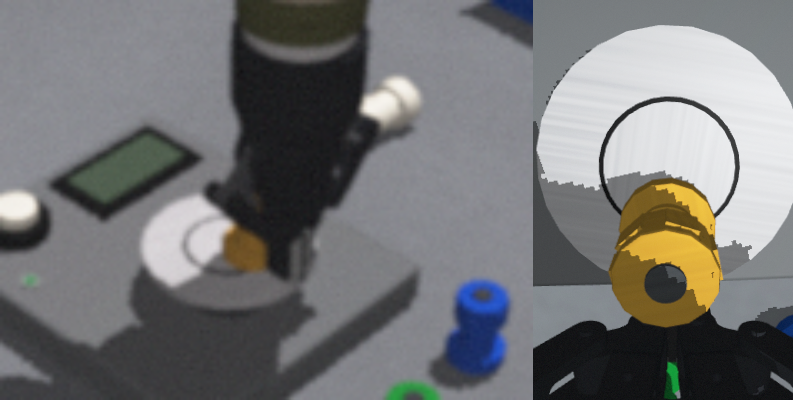

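{"fn": "arm_command", "kwargs": {
  "motion": [
    {"x": 2, "y": 0, "z": 0, "rx": 0, "ry": 0, "rz": 0, "hand": 1},
    {"x": 4, "y": 0, "z": 0, "rx": 0, "ry": 0, "rz": 0, "hand": 1},
    {"x": 6, "y": 0, "z": 0, "rx": 0, "ry": 0, "rz": 0, "hand": 1},
    {"x": 8, "y": 0, "z": 0, "rx": 0, "ry": 0, "rz": 0, "hand": 1},
    {"x": 10, "y": 0, "z": 0, "rx": 0, "ry": 0, "rz": 0, "hand": 1},
    {"x": 12, "y": 0, "z": 0, "rx": 0, "ry": 0, "rz": 0, "hand": 1},
    {"x": 14, "y": 0, "z": 0, "rx": 0, "ry": 0, "rz": 0, "hand": 1},
    {"x": 14, "y": 0, "z": 0, "rx": 0, "ry": 0, "rz": 0, "hand": 1}
  ]
}}

```text
clock: 7.15
tcp_pos: [0.6139, 0.0902, 0.0351]
orientation: [-0.0, 0.126, 0.992, -0.0]
wrist_force: [1.4, 0.4, 1.3]
finger_gap: -0.0004
```

Run:
```python
from h import *
look(8)
plan([.608,.091,.036],2.885)
```

```text
pan z 0.0699
head 7785 [0.5826 0.0972 0.1253] [0.5861 0.0961] 0.0185
pan (array([0.57901736, 0.09860955]), np.float64(-323.45203399658203))
t 7.25 tcp [0.6139 0.0902 0.0351] yaw 2.888 tilt [-0.001  0.    -1.   ] gap -0.00017446851974041677 F [ 1.93 -0.42  0.09] q [ 0.02  0.49 -0.09  0.99  0.    0.27]
shift [ 5.9 -0.7 -0.9]
rotvec deg [-0.  -0.   0.2]
```

View pics/c8.png

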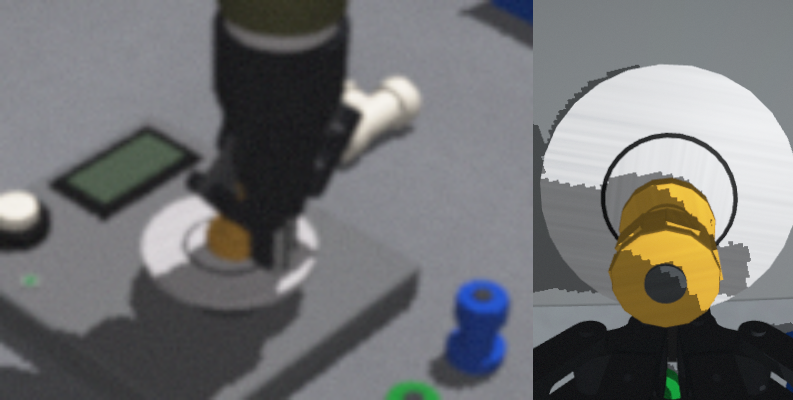

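{"fn": "arm_command", "kwargs": {
  "motion": [
    {"x": 2, "y": 0, "z": 0, "rx": 0, "ry": 0, "rz": 0, "hand": 1},
    {"x": 4, "y": 0, "z": 0, "rx": 0, "ry": 0, "rz": 0, "hand": 1},
    {"x": 6.5, "y": 0, "z": 0, "rx": 0, "ry": 0, "rz": 0, "hand": 1},
    {"x": 6.5, "y": 0, "z": 0, "rx": 0, "ry": 0, "rz": 0, "hand": 1},
    {"x": 2, "y": 0, "z": 0, "rx": 0, "ry": 0, "rz": 0, "hand": 1},
    {"x": -10, "y": 0, "z": 0, "rx": 0, "ry": 0, "rz": 0, "hand": 1},
    {"x": -35, "y": 0, "z": 0, "rx": 0, "ry": 0, "rz": 0, "hand": 1},
    {"x": -40, "y": 0, "z": -10, "rx": 0, "ry": 0, "rz": 0, "hand": 1},
    {"x": -40, "y": 0, "z": -60, "rx": 0, "ry": 0, "rz": 0, "hand": 1},
    {"x": -40, "y": 0, "z": -100, "rx": 0, "ry": 0, "rz": 0, "hand": 1}
  ]
}}

```text
clock: 8.5
tcp_pos: [0.653, 0.08, 0.1369]
orientation: [-0.0, 0.127, 0.992, 0.0]
wrist_force: [0.8, 0.4, 0.3]
finger_gap: 0.0002
```

Run:
```python
from h import *
look(9)
p=viewer.read_camera('scene')
v=fit_valve(p,.58,.098);c=fit_pan(p,.577,.098);print('scene',v,c,v[0]-c[0])
w=viewer.read_camera('wrist')
v=fit_valve(w,.58,.098) if 0 else None
plan([.43,.075,.2],2.885)
```

```text
pan z 0.0698
head 2443 [0.5787 0.0982 0.1256] [0.5792 0.0979] 0.0167
pan (array([0.57937683, 0.09855703]), np.float64(-311.9166030883789))
scene (array([0.57551765, 0.10035799]), np.float64(93.5712890625), np.int64(346)) (array([0.57767583, 0.09826632]), np.float64(-111.78133010864258)) [-0.00215818  0.00209167]
t 8.7 tcp [0.6536 0.0801 0.1366] yaw 2.888 tilt [ 0.002 -0.    -1.   ] gap 0.00018333830805329 F [ 0.08  0.35 -0.79] q [ 0.    0.49  0.18  1.26 -0.    0.25]
shift [215.  -61.  -63.9]
rotvec deg [0.  0.1 0.2]h.py:73: RuntimeWarning: Mean of empty slice.
  return -(np.median(1)*0+(a-b)[k].mean()+1.5*((d+e)/2-c)[k2].mean())
  ret = ret.dtype.type(ret / rcount)
```

View pics/c9.png

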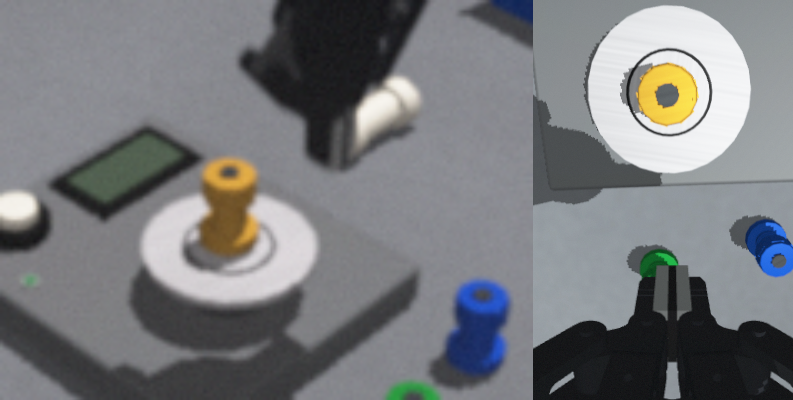

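{"fn": "arm_command", "kwargs": {
  "motion": [
    {"x": 0, "y": 0, "z": -40, "rx": 0, "ry": 0, "rz": 0, "hand": 1},
    {"x": 50, "y": -14, "z": -40, "rx": 0, "ry": 0, "rz": 0, "hand": 1},
    {"x": 100, "y": -28, "z": -40, "rx": 0, "ry": 0, "rz": 0, "hand": 1},
    {"x": 150, "y": -42, "z": -40, "rx": 0, "ry": 0, "rz": 0, "hand": 1},
    {"x": 195, "y": -55, "z": -40, "rx": 0, "ry": 0, "rz": 0, "hand": 1},
    {"x": 218, "y": -61, "z": -20, "rx": 0, "ry": 0, "rz": 0, "hand": 1},
    {"x": 218, "y": -61, "z": 25, "rx": 0, "ry": 0, "rz": 0, "hand": 1},
    {"x": 218, "y": -61, "z": 60, "rx": 0, "ry": 0, "rz": 0, "hand": 1},
    {"x": 218, "y": -61, "z": 85, "rx": 0, "ry": 0, "rz": 0, "hand": 1},
    {"x": 218, "y": -61, "z": 85, "rx": 0, "ry": 0, "rz": 0, "hand": 1}
  ]
}}

```text
clock: 9.95
tcp_pos: [0.4232, 0.0758, 0.0476]
orientation: [-0.003, 0.127, 0.992, -0.0]
wrist_force: [-0.4, -0.1, 1.5]
finger_gap: 0.0001
```

Run:
```python
from h import *
plan([.4275,.0755,.02],2.888)
p,P=tipscan('wrist',-60);save(p,'wrist10')
p,P=tipscan('scene',-60);save(p,'scene10')
v=fit_valve(p,.58,.098);c=fit_pan(p,.577,.098);print('scene',v,c,v[0]-c[0])
plan([.4275,.0755,.02],2.888)
a=cv2.resize(cv2.imread('pics/scene10.png')[110:270,160:360],(500,400));b=cv2.resize(cv2.imread('pics/wrist10.png')[0:400,140:400],(260,400))
cv2.imwrite(f'pics/c10.png',cv2.hconcat([a,b]))
```

```text
t 9.95 tcp [0.4232 0.0758 0.0476] yaw 2.888 tilt [-0.007  0.    -1.   ] gap 0.00011966148556329586 F [-0.38 -0.11  1.45] q [-0.01  0.15 -0.55  0.88 -0.    0.24]
shift [-4.4  0.8 27.6]
rotvec deg [-0.1 -0.4 -0. ]
wrist -60 447 x [ 7.  12.2] y [-12.2  13.2]
wrist -55 431 x [ 7.1 12.1] y [-12.2  13.1]
wrist -50 367 x [ 7.2 12.2] y [-11.9  12.4]
wrist -45 157 x [ 7.3 12.2] y [-9.4  9. ]
wrist -10 1485 x [-10.1   9.7] y [-12.3  13. ]
wrist -5 257 x [-5.9 11.5] y [-14.   14.8]
wrist 0 1684 x [-14.5  15.4] y [-19.3  19.2]
wrist 5 75 x [ 7.8 15.8] y [-18.8  19.2]
wrist 10 87 x [ 8.5 15.8] y [-19.3  19.6]
scene -60 25 x [-10.    4.1] y [-14.9  10.2]
scene -55 27 x [-10.9   7. ] y [-15.4  12. ]
scene -50 25 x [-10.2   1.9] y [-14.8  11.9]
scene -45 10 x [-10.4  -2.3] y [-11.7   3.8]
scene -40 5 x [-6.9 -0.7] y [-7.8 -2.5]
scene -10 48 x [-15.4   9.1] y [-12.8   8. ]
scene -5 54 x [-14.8  10.5] y [-16.1  11.3]
scene 0 43 x [-15.1  12.2] y [-19.   17.6]
scene 5 23 x [-15.6  14.6] y [-19.  19.]
scene 10 2 x [-13.9 -13.1] y [-19.8 -18.2]
scene (array([0.57554701, 0.10025087]), np.float64(95.328857421875), np.int64(344)) (array([0.57751239, 0.09806465]), np.float64(-108.94569396972656)) [-0.00196539  0.00218622]
t 10.05 tcp [0.426  0.0758 0.0501] yaw 2.888 tilt [-0.002 -0.    -1.   ] gap -5.770546295629264e-05 F [ 0.66 -0.36  0.32] q [-0.01  0.14 -0.54  0.89 -0.    0.24]
shift [-1.5  0.1 30. ]
rotvec deg [-0.  -0.1 -0. ]h.py:73: RuntimeWarning: Mean of empty slice.
  return -(np.median(1)*0+(a-b)[k].mean()+1.5*((d+e)/2-c)[k2].mean())
  ret = ret.dtype.type(ret / rcount)
```

View pics/c10.png

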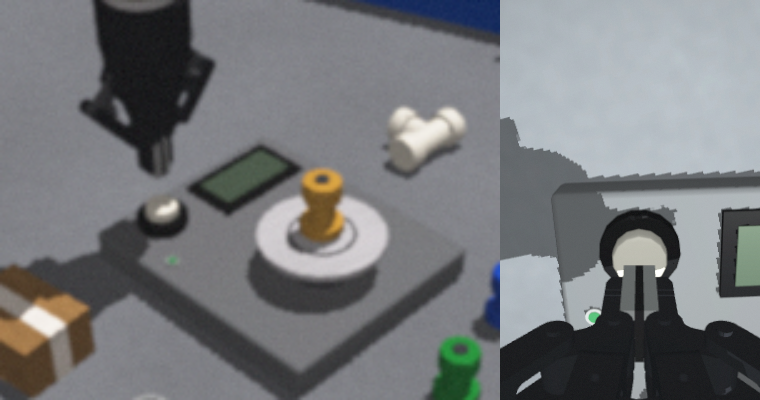

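{"fn": "arm_command", "kwargs": {
  "motion": [
    {"x": 0, "y": 0, "z": 15, "rx": 0, "ry": 0, "rz": 0, "hand": 1},
    {"x": 0, "y": 0, "z": 28, "rx": 0, "ry": 0, "rz": 0, "hand": 1},
    {"x": 0, "y": 0, "z": 34, "rx": 0, "ry": 0, "rz": 0, "hand": 1},
    {"x": 0, "y": 0, "z": 38, "rx": 0, "ry": 0, "rz": 0, "hand": 1},
    {"x": 0, "y": 0, "z": 40, "rx": 0, "ry": 0, "rz": 0, "hand": 1},
    {"x": 0, "y": 0, "z": 42, "rx": 0, "ry": 0, "rz": 0, "hand": 1},
    {"x": 0, "y": 0, "z": 42, "rx": 0, "ry": 0, "rz": 0, "hand": 1}
  ]
}}

```text
clock: 10.92
tcp_pos: [0.4268, 0.0758, 0.0105]
orientation: [0.001, 0.126, 0.992, -0.0]
wrist_force: [-8.6, -0.7, 25.2]
finger_gap: -0.0003
```

Run:
```python
from h import *
plan([.4275,.0755,.007],2.888)
p,P=tipscan('wrist',-60,-5);save(p,'wrist11')
p,P=tipscan('scene',-60,-5);save(p,'scene11')
plan([.4275,.0755,.007],2.888)
a=cv2.resize(cv2.imread('pics/scene11.png')[160:240,180:280],(500,400));b=cv2.resize(cv2.imread('pics/wrist11.png')[0:400,140:400],(260,400))
cv2.imwrite(f'pics/c11.png',cv2.hconcat([a,b]))
```

```text
t 10.925 tcp [0.4268 0.0758 0.0105] yaw 2.888 tilt [ 0.001 -0.    -1.   ] gap -0.00027354226542143683 F [-8.55 -0.72 25.18] q [-0.01  0.19 -0.6   0.78 -0.    0.24]
shift [-0.8 -0.1  3.5]
rotvec deg [-0.   0.1  0. ]
wrist -60 465 x [ 5.6 10.8] y [-11.9  13.5]
wrist -55 403 x [ 5.7 10.8] y [-11.9  13.4]
wrist -50 324 x [ 5.8 10.8] y [-11.1  12.3]
wrist -45 90 x [ 5.6 10.7] y [-9.4  7. ]
wrist -40 2030 x [-9.2 15.2] y [-19.   18.8]
wrist -35 803 x [-11.8  15.6] y [-19.4  19.4]
wrist -30 71 x [ 9.5 15.9] y [-19.4  19.2]
wrist -25 171 x [10.5 15.9] y [-19.7  19.7]
scene -60 27 x [-11.9   5.2] y [-14.7  10.2]
scene -55 27 x [-11.7   6.5] y [-15.1  11.7]
scene -50 18 x [-11.   6.] y [-13.9  10.8]
scene -45 12 x [-10.3  -5.5] y [-12.7   6.1]
scene -40 67 x [-14.7  10.3] y [-18.9  16.6]
scene -35 39 x [-14.9  14.9] y [-19.8  18.3]
scene -30 3 x [-15.1 -11.5] y [-19.7 -15.2]
scene -25 2 x [-13.9  12.9] y [-18.6  16.3]
t 11.025 tcp [0.4268 0.0758 0.0105] yaw 2.888 tilt [ 0.001 -0.    -1.   ] gap -5.222257816191006e-05 F [-7.62 -0.77 24.14] q [-0.01  0.19 -0.6   0.78 -0.    0.24]
shift [-0.8 -0.1  3.5]
rotvec deg [-0.   0.1  0. ]
```

View pics/c11.png

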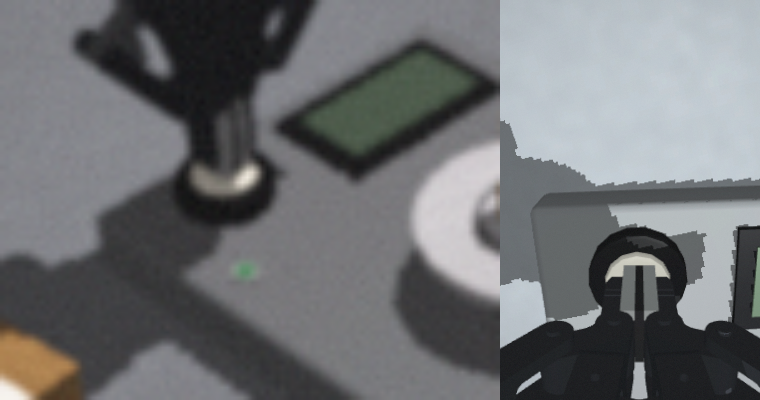

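Run:
```python
from h import *
s=get_state()
w=viewer.read_camera('wrist');P=cloud(w);hsv=cv2.cvtColor(w['image'],cv2.COLOR_RGB2HSV)
m=(np.hypot(P[...,0]-.427,P[...,1]-.0755)<.02)&(P[...,2]<.06)&(P[...,2]>.03)
for nm,k in(('white',m&(hsv[...,2]>100)),('black',m&(hsv[...,2]<45))): print(nm,k.sum(),np.percentile(P[k][:,2],[5,25,50,75,95]).round(4))
print(s['wrist_force'])
```

```text
white 1040 [0.0463 0.0481 0.049  0.0498 0.0581]
black 1679 [0.0448 0.0454 0.0458 0.0463 0.0581]
[-7.61830696 -0.76631089 24.1360798 ]
```

The key top has gone from z 0.055 to 0.049, so it is fully down. The 24 N is the end stop. I'll release it and back off upward.

{"fn": "arm_command", "kwargs": {
  "motion": [
    {"x": 0, "y": 0, "z": -5, "rx": 0, "ry": 0, "rz": 0, "hand": 1},
    {"x": 0, "y": 0, "z": -30, "rx": 0, "ry": 0, "rz": 0, "hand": 1},
    {"x": 0, "y": 0, "z": -70, "rx": 0, "ry": 0, "rz": 0, "hand": 1},
    {"x": 0, "y": 50, "z": -130, "rx": 0, "ry": 0, "rz": 0, "hand": 1},
    {"x": 0, "y": 0, "z": -180, "rx": 0, "ry": 0, "rz": 0, "hand": 1},
    {"x": 0, "y": -50, "z": -180, "rx": 0, "ry": 0, "rz": 0, "hand": 1},
    {"x": 0, "y": -100, "z": -180, "rx": 0, "ry": 0, "rz": 0, "hand": 1},
    {"x": 0, "y": -150, "z": -180, "rx": 0, "ry": 0, "rz": 0, "hand": 1},
    {"x": 0, "y": -200, "z": -180, "rx": 0, "ry": 0, "rz": 0, "hand": 1},
    {"x": 0, "y": -200, "z": -180, "rx": 0, "ry": 0, "rz": 0, "hand": 1}
  ]
}}

```text
clock: 12.32
tcp_pos: [0.3761, -0.1208, 0.1884]
orientation: [0.0, 0.13, 0.992, -0.0]
wrist_force: [-0.5, 0.5, -0.2]
finger_gap: -0.0
```

Run:
```python
from h import *
plan([.4275,.0755,.007],2.888)
p=viewer.read_camera('scene');save(p,'scene12')
v=fit_valve(p,.58,.098);c=fit_pan(p,.577,.098);print('scene',v,c,v[0]-c[0])
for n in('top','scene'):
    p=viewer.read_camera(n);save(p,n+'12');P=cloud(p)
    key=(np.hypot(P[...,0]-.427,P[...,1]-.0755)<.01);print(n,'key z',np.nanmedian(P[key][:,2]))
    if n=='top':
        v=fit_valve(p,.58,.098);c=fit_pan(p,.577,.099);print('top',v,c,v[0]-c[0])
        h=P[(np.hypot(P[...,0]-.58,P[...,1]-.09)<.06)&(P[...,2]>.118)&(P[...,2]<.132)]
        print('head',len(h),h.mean(0) if len(h) else '')
    for q in ['tee','nipple','carton']:
        for f in finder.find_in(p,q)[:2]: print(n,q,np.round(f['at']),round(f['score'],2),np.round(at_depth(p,f['at']),3))
cv2.imwrite('pics/c12.png',cv2.hconcat([cv2.resize(cv2.imread(f'pics/{n}12.png')[100:320,100:400],(400,293)) for n in('scene','top')]))
```

```text
t 12.325 tcp [ 0.3761 -0.1208  0.1884] yaw 2.882 tilt [ 0.001 -0.001 -1.   ] gap -4.6498890537833506e-05 F [-0.54  0.52 -0.23] q [-0.51 -0.04 -0.37  1.23 -0.   -0.25]
shift [  0.9 203.1 181.2]
rotvec deg [-0.   0.1 -0.4]
scene (array([0.57551765, 0.10035799]), np.float64(97.5712890625), np.int64(342)) (array([0.57771114, 0.09801244]), np.float64(-109.43496322631836)) [-0.0021935   0.00234555]
top key z 0.05611544937605351
top (array([0.57770987, 0.10022385]), np.float64(98.630126953125), np.int64(252)) (array([0.576463  , 0.10000756]), np.float64(-165.19232940673828)) [0.00124687 0.00021628]
head 232 [0.57599556 0.09770085 0.12586779]
top tee [146. 238.] 0.56 [0.543 0.337 0.035]
top nipple [361. 221.] 0.78 [ 0.557 -0.106  0.047]
top nipple [273. 288.] 0.73 [0.427 0.078 0.057]
top carton [350. 298.] 0.82 [ 0.402 -0.074  0.051]
scene key z 0.05521270543025732
scene tee [171. 244.] 0.71 [ 0.434 -0.111  0.05 ]
scene tee [324. 163.] 0.67 [0.547 0.32  0.03 ]
scene nipple [218. 281.] 0.92 [ 0.569 -0.137  0.044]
scene carton [168. 246.] 0.83 [ 0.434 -0.118  0.05 ]h.py:73: RuntimeWarning: Mean of empty slice.
  return -(np.median(1)*0+(a-b)[k].mean()+1.5*((d+e)/2-c)[k2].mean())
  ret = ret.dtype.type(ret / rcount)
```

View pics/c12.png

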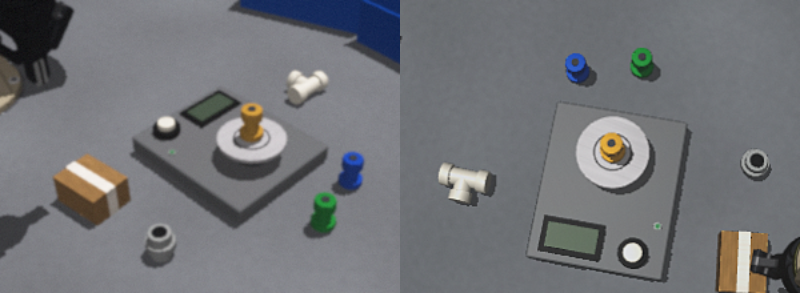

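```bash
python3 -c "
from h import *
print(get_state()['qvel'].round(3)); print(hand_in())"
```

```text
[-0.008 -0.    -0.001 -0.002 -0.001 -0.   ]
the job is handed in; nothing more can be done
None
```

I slid the brass valve about 32 mm to the middle of the pan with slow pushes of the shut fingertips on its collar, then backed off. After that I pressed the key fully down, let it come back up, and handed the job in at about 12.5 s of the 48 s.

**Last checks**
- **Valve:** it stands upright. The wrist, top and scene cameras put its axis about 1, 1 and 3 mm from the pan centre, inside the 8 mm limit. They disagree by about 2 mm.
- **Key:** its top dropped from z 0.055 to 0.049 while pressed, and reads 0.055–0.056 now, so it is released. The wrist force read about 24–25 N upward at full press, because I pushed the key onto its end stop.
- **Tee, nipple and carton:** they look unmoved in the pictures, and nothing touched them. The network's positions for them moved by up to about 16 mm between the first and last pictures (tee in the scene camera; about 9 mm for the others). I put this down to the network picking slightly different points on them. I did not measure them any other way.
- **Robot:** it stands clear of everything.

**Disagreement to note:** the fingertips seen by the wrist and scene cameras were about 43 mm short of the reported TCP. I set heights by the seen tips; contact with the collar and the key stop came within about 2 mm of where that predicted.

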